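# Stand the plunger housing up and set it back on the ledge

### The arm

A 7-joint arm with a two-finger parallel gripper is mounted at the origin on the work surface. World frame = base frame: x ahead of the robot, y to its left, z up, the work surface at z = 0. Lengths are in m, angles in rad, forces in N, time in s.
With the tool pointing down it reaches from about 0.4 to 0.9 m from the base axis. Payload 5.5 kg.
Tool frame: the origin (TCP) lies midway between the tips of the shut fingers; the grasp point (between the pads) lies 19 mm behind it (manip.grip_depth is the distance from the TCP to the grasp point, in m); z points along the fingers, x is the direction in which the jaws open and shut, and the axes are right-handed (so a half turn about z gives the same grasp; the last joint's range is limited). The gripper opens to 92 mm and grips with 3 to 60 N. Pads are 19 mm wide; open, the fingers measure 130 mm over their backs; the gripper's body (75 mm by 190 mm) begins 47 mm behind the grasp point.
Start: joints at [-1.072, 0.501, -0.427, 1.55, 0.221, 1.138, -0.21], TCP at [0.152, 0.632, 0.227] pointing down, gripper open.
Joint ranges: [-2.88, 2.88], [-0.31, 2.03], [-1.54, 1.56], [0.2, 2.42], [-1.41, 4.55], [0.19, 2.02], [-2.57, 2.57]. Speed limits (rad/s): [2.57, 2.57, 3.14, 3.14, 3.14, 3.14, 3.14].

### API

Orientations are given as a unit quaternion [x, y, z, w].
In Python, from bench import manip, effector, viewer gives the robot as it stands. Calls block until the motion is done:
- manip.move_pose(position, orientation): joint-space move of the TCP to a pose.
- manip.servo_line(position, ori=None, vel=0.15): straight line of the TCP; ori=None keeps the orientation; vel is the mean speed in m/s.
- manip.movej(angles): joint-space move.
- effector.open_jaws() and effector.close(f_grip=None): open the fingers fully, or close them until they stop; f_grip is the grip in N (None keeps the last).
- manip.sleep(seconds).
- manip.solve_ik(position, orientation): joint angles nearest the present ones, or None.
- viewer.get_image(name): name is "side" or "top" or "wrist"; returns the picture (480x640x3 uint8, red, green, blue); there is no depth.
- viewer.get_calibration(name): a dict with "vfov" (degrees; the focal length in pixels is half the picture's height over the tangent of half this angle, whatever the lens; pixels are square), "cx", "cy" (the principal point, pixels), "eye" and "attitude" of the camera in the world. Camera axes: x right, y down, z forward; pixel columns grow to the right and rows downward; lengths in m; the calibration is good to about 2 mm. The wrist camera is an equidistant fisheye: a pixel r from the principal point sees the ray r / f radians off the axis. A picture is of the moment at which its call begins: read the wrist's pose just before it. get_calibration takes no time and is no camera call; for the wrist camera it gives the pose at the moment of the call.
A pose or a line that the arm cannot do raises manip.PlanningError and nothing moves.
- manip.hand_in(): hands the job in, once; it reports no verdict.
Readings, each from a call of its own:
- manip.current_clock(): time.
- manip.current_q(): joint angles.
- manip.current_joint_velocities(): joint speeds.
- manip.current_tau(): joint torques, N m.
- manip.current_tool_pos(): TCP position.
- manip.current_tcp_rot(): TCP orientation.
- manip.current_force(): force on the tool from outside, world axes, zero at the start.
- manip.current_wrist_torque(): the same for the moment, N m.
- manip.current_finger_gap(): finger opening in m.
Only numpy, scipy, OpenCV 4.12 (cv2) and the standard library are available. Lean on these libraries where they do the work, as an engineer would, in place of code of your own. Each camera call takes 0.05 s, during which the arm holds its last target. There are 200 camera calls.

### The job

The plunger housing has been knocked over and lies on its side on the brick ledge. Without gripping or lifting it, push it over with your fingertips so that it stands on its square mounting flange with the barrel pointing straight up, ready for oil to be dripped down its bore; then gently push it, still standing, back along the ledge until the flange sits flat against the raised kerb at the rear. Leave the loose parts beside it where they are.

Things in the scene. Friction and masses are not known exactly. Their poses are not given: they have to be found in the camera images.
- housing: Loose rusty iron plunger housing, 0.35-0.7 kg: square flange 72 x 72 x 10 mm, hollow round barrel from its middle, 68 mm long over all. Origin: centre of the flange's outer face. z runs along the barrel to the nose; x, y square to the flange's edges. Starts lying, x upward, barrel sloping 20 deg down to the nose, nose towards the robot, flange towards the kerb, each within 30 deg.
- housing_nose (a point): Centre of the housing's nose, the barrel's open end, 68 mm from the origin along its z. The barrel is 26 mm in diameter, 32 mm at the root, with a 30 mm collar over the last 10 mm. Low ribs join it to the flange on its +y and -y sides only (12 mm along the barrel to 26 mm off its axis). Lying, the housing rests on the nose's rim and the flange's lower edge.
- housing_edge (a point): Middle of the flange edge that is uppermost while the housing lies, on the barrel side of the flange (x 36, y 0, z 10 mm in the housing's frame); about 68 mm above the ledge at the start. Pushed here away from the nose, the housing tips about the flange's lower edge without skidding; once the barrel points some 25 deg above level it goes over onto its flange by itself.
- ledge: Fixed whitewashed brick ledge, 400 mm deep (x), 1060 mm long (y); flat top 65 mm above its origin (centre of the underside, at bench level). Its rear (+x) 100 mm is a raised brick kerb, 30 mm high. On the kerb's left (+y) end a 260 mm timber batten has a brass hook with a steel coin mech bracket hanging on it; a copper oil can, 150 mm high, stands at the right end.
- kerb (a point): Point at the foot of the kerb's upright front face, at mid-length of the ledge, at the level of the ledge's top. Its x axis is level and square to that face, pointing away from the robot into the kerb; y runs along the kerb, z up. The face runs 530 mm to either side.
- star: Loose blue plastic star rollover: five-pointed star on a round collar 42 mm in diameter, 14 mm high. Origin: centre of its underside. Bystander.
- crank: Loose aluminium flipper crank: upright hub 26 mm in diameter and 22 mm high with a flat arm reaching 70 mm along +x and a clamp lug reaching 23 mm along -x. Origin: underside of the hub. Bystander.
- bushing: Loose cream nylon bushing: tube 19 mm in diameter on a 34 mm flange, 28 mm high, standing on the flange. Origin: centre of its underside. Bystander.
Things that resemble listed ones, but are neither listed nor needed, are in the scene too. What is shaped like the housing but purple or red is not meant.

How it is judged:
By the outcome, as a careful person would: the job done as asked, in the order asked, and still so for the second after the job is handed in, with the robot touching nothing.
It also fails if it takes over 58 s, if anything falls off the work surface, if the arm or the gripper's body presses on something with over 40 N, if the wrist force passes 120 N, or if a joint passes its speed limit or range.

## Working session

There is one attempt and no reset: what is moved stays moved. The work goes in short steps, each a Python script; the robot and the scene stay as the last script left them, time stands still between calls to the robot, and variables do not carry over. Pictures are saved under pics/ and viewed, about 8 in all and at most 12, crops included, and the job is handed in when it is done.

```bash
mkdir -p pics; ls
python3 - <<'E'
from bench import manip, effector, viewer
import cv2
for n in ("side","top"):
    im=viewer.get_image(n); cv2.imwrite(f"pics/{n}0.png",im[:,:,::-1]); print(n,viewer.get_calibration(n))
print(manip.current_clock(),manip.current_tcp_rot(),manip.current_force())
E
```

```text
pics
side {'vfov': 43.18705682332128, 'cx': 317.4659251979673, 'cy': 243.82424454527947, 'eye': array([ 0.31927167, -0.84957342,  1.06102372]), 'attitude': array([ 0.93063151, -0.05189129,  0.03048748, -0.3609748 ])}
top {'vfov': 43.15841140681534, 'cx': 326.4780725697, 'cy': 237.81990400517313, 'eye': array([0.25970606, 0.00913965, 1.56468708]), 'attitude': array([-0.69587542,  0.71541415, -0.04123189,  0.04732787])}
0.1 [ 7.85351154e-01  6.19049888e-01 -7.17952735e-04  5.34196996e-04] [ 0.31906477 -0.08391563  0.15086693]
```

View pics/top0.png

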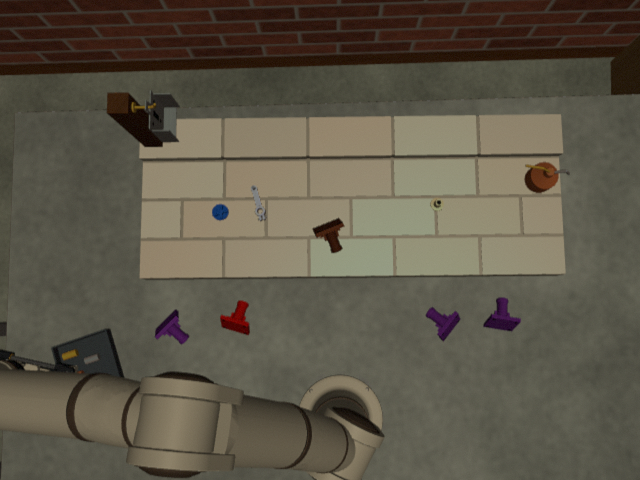

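View pics/side0.png

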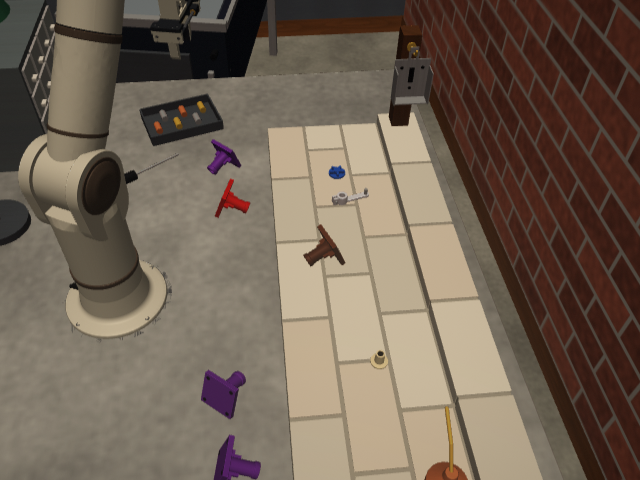

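The housing candidates are: brown at top (330,234) / side (323,247); red at top (236,318); purple at top (172,327), (442,322) and (502,315). Only the brown one is rusty and on the ledge, nose towards the robot. I'll confirm it in a crop and measure it.

```bash
cat > h.py <<'E'
import numpy as np, cv2
from scipy.spatial.transform import Rotation as R
from bench import manip, effector, viewer
def ray(n,px,cal=None):
    c=cal or viewer.get_calibration(n); f=240/np.tan(np.radians(c['vfov']/2))
    d=np.array([px[0]-c['cx'],px[1]-c['cy']])/f
    if n=='wrist':
        r=np.linalg.norm(d); v=np.array([*(d*np.sinc(r/np.pi)),np.cos(r)])
    else: v=np.array([*d,1.])
    return np.array(c['eye']),R.from_quat(c['attitude']).apply(v/np.linalg.norm(v))
def onz(n,px,z,cal=None):
    e,d=ray(n,px,cal); return e+d*(z-e[2])/d[2]
def tri(a,b):
    (e,d),(g,h)=ray('top',a),ray('side',b)
    s=np.linalg.lstsq(np.c_[d,-h],g-e,rcond=None)[0]; p,q=e+d*s[0],g+h*s[1]
    return (p+q)/2,np.linalg.norm(p-q)
E
python3 - <<'E'
from h import *
t=cv2.imread('pics/top0.png'); s=cv2.imread('pics/side0.png')
A=cv2.resize(t[205:265,295:375],None,fx=5,fy=5,interpolation=2); B=cv2.resize(s[215:275,285:365],None,fx=5,fy=5,interpolation=2)
C=cv2.resize(t[100:180,240:400],None,fx=5,fy=3.75,interpolation=2)
cv2.imwrite('pics/c0.png',np.vstack([np.hstack([A,B]),C]))
np.set_printoptions(precision=4,suppress=True)
for p,z in [((141,278),.065),((564,274),.065),((140,158),.095),((562,155),.095),((140,118),.095),((561,114),.095)]: print(p,onz('top',p,z))
g=cv2.cvtColor(t,cv2.COLOR_BGR2GRAY)
for c in (180,270,350,440):print(c,g[150:165,c-4:c+4].mean(1).astype(int))
E
```

```text
(141, 278) [0.3615 0.4817 0.065 ]
(564, 274) [ 0.3425 -0.5627  0.065 ]
(140, 158) [0.6585 0.4781 0.095 ]
(562, 155) [ 0.6349 -0.5687  0.095 ]
(140, 118) [0.7615 0.4793 0.095 ]
(561, 114) [ 0.7397 -0.5741  0.095 ]
180 [138 137 137 137 138 138 138 114  72  53  69  95 121 135 138]
270 [132 132 131 132 133 132 107  67  49  69  98 125 134 135 135]
350 [136 136 136 137 136 111  69  50  72 100 124 134 135 136 136]
440 [142 143 142 142 117  73  52  72 101 133 143 143 143 143 143]
```

View pics/c0.png

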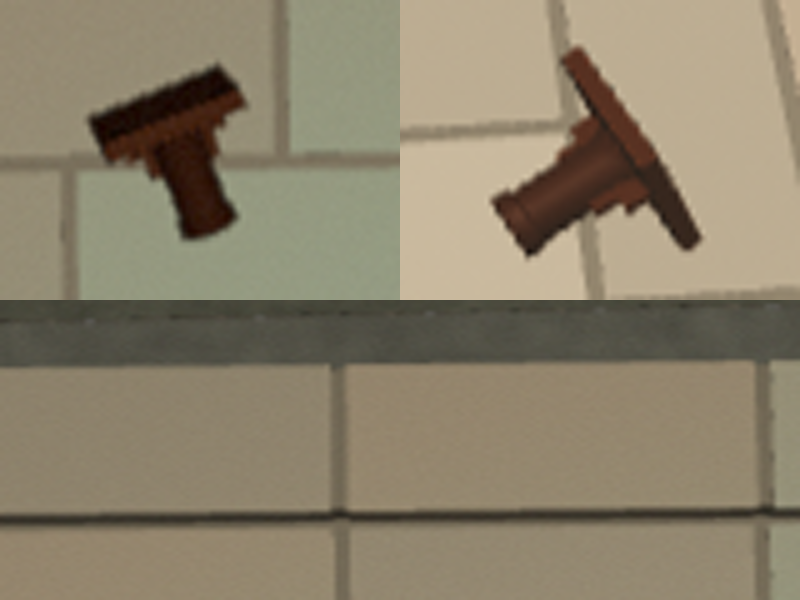

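The crop shows the brown housing lying with its nose towards the robot. The flange's upper barrel-side edge runs (316.6,237)-(344,225.4) in the top image, and its middle is about (326,237) in the side image. Next I compute positions from these.

Run:
```python
from h import *
np.set_printoptions(precision=4,suppress=True)
L=onz('top',(316.6,237),.133);Rr=onz('top',(344,225.4),.133); print(L,Rr,np.linalg.norm(L-Rr))
print('edge tri',tri((330.4,231.2),(326.2,237.4)))
# nose end centre (upper rim midpoint) in both
print('nose',tri((337,250.5),(307.6,260.5)))
print('nose z.08',onz('top',(337,250.5),.08))
for n,p,z in [('star',(220,212),.07),('hub',(262,215),.085),('armtip',(254,187),.075),('bush',(437,205),.08)]: print(n,onz('top',p,z))
for c,r in((180,157.3),(270,156.2),(350,155.2),(440,154.2)):print('kerb top',onz('top',(c,r),.095))
for c,r in((180,161.3),(270,160),(350,159),(440,158)):print('kerb foot',onz('top',(c,r),.065))
```

```text
[0.4429 0.0425 0.133 ] [ 0.4689 -0.0235  0.133 ] 0.07093461113969027
edge tri (array([0.4572, 0.0093, 0.1316]), np.float64(0.0023383685567146357))
nose (array([ 0.4164, -0.0056,  0.0794]), np.float64(0.003058297997092135))
nose z.08 [ 0.4148 -0.0056  0.08  ]
star [0.5208 0.2839 0.07  ]
hub [0.5076 0.1772 0.085 ]
armtip [0.5809 0.1974 0.075 ]
bush [ 0.5211 -0.2566  0.08  ]
kerb top [0.6573 0.3783 0.095 ]
kerb top [0.6534 0.1541 0.095 ]
kerb top [ 0.65   -0.0446  0.095 ]
kerb top [ 0.6459 -0.2677  0.095 ]
kerb foot [0.655  0.3858 0.065 ]
kerb foot [0.6516 0.1572 0.065 ]
kerb foot [ 0.6481 -0.0454  0.065 ]
kerb foot [ 0.644  -0.2728  0.065 ]
```

The numbers check out: the edge is 71 mm long against 72 given, at z 0.132 against 0.133. The push direction is about +21° and the kerb foot is at x≈0.648. Now I tip it with shut fingers, broad side to the flange.

```bash
cat >> h.py <<'E'
def ori(yaw,tilt=0):
    y=np.array([np.cos(yaw),np.sin(yaw),0]); x=np.array([-y[1],y[0],0]); # z=x*y -> down
    z=np.cross(x,y); M=R.from_matrix(np.c_[x,y,z])
    return (R.from_rotvec(x*tilt)*M).as_quat()
E
python3 - <<'E'
from h import *
np.set_printoptions(precision=4,suppress=True)
a=np.radians(21); p=np.array([np.cos(a),np.sin(a),0]); q=ori(a)
E=np.array([.456,.0095,.128])
effector.close(10)
manip.move_pose(E-.030*p+[0,0,.10],q)
manip.servo_line(E-.030*p,vel=.12)
print(manip.current_tool_pos(),manip.current_force(),manip.current_finger_gap(),manip.current_clock())
for d in (-.02,-.012,-.006,0,.01,.02,.03):
    manip.servo_line(E+d*p,vel=.04); print(d,manip.current_force()@p,manip.current_force())
s=viewer.get_image('side');t=viewer.get_image('top')
c=lambda i,y,x:cv2.resize(i[y:y+75,x:x+100],None,fx=4,fy=4,interpolation=2)
cv2.imwrite('pics/p1.png',np.hstack([c(t,190,280),c(s,200,275)])[:,:,::-1])
print(manip.current_clock())
E
```

```text
[ 0.4285 -0.0012  0.1285] [-0.3491  0.5108 -0.7836] 0.00033904230286080405 4.9667
-0.02 0.5416284594719575 [0.5365 0.1137 0.1375]
-0.012 -1.3202128009270468 [-1.1217 -0.7619 -0.2473]
-0.006 -0.30127292030247466 [-0.3739  0.1334  0.352 ]
0 -0.5313515694170005 [-0.5605 -0.0226  0.0563]
0.01 -0.17925508044699962 [-0.2565  0.1681  0.2423]
0.02 -1.0851684861131348 [-0.9119 -0.6526  0.5604]
0.03 0.27358698725927344 [0.1647 0.3343 0.8213]
7.6167
```

View pics/p1.png

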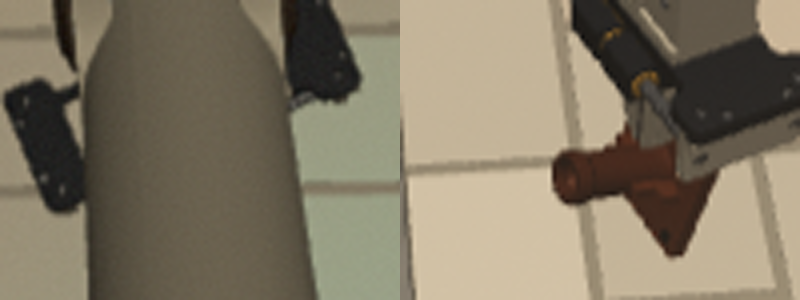

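The side crop shows the barrel now about level, with the nose bore at (571,175) facing the robot, so it is tipping as intended. I continue to the toppling point and then lift clear.

Run:
```python
from h import *
np.set_printoptions(precision=4,suppress=True)
a=np.radians(21); p=np.array([np.cos(a),np.sin(a),0]); E=np.array([.456,.0095,.128])
for d in (.04,.046,.051):
    manip.servo_line(E+d*p,vel=.04); print(d,manip.current_force()@p)
manip.servo_line(E+.051*p+[0,0,.06],vel=.3)
manip.sleep(.3)
manip.servo_line(E-.10*p+[0,0,.09],vel=.3)
s=viewer.get_image('side');t=viewer.get_image('top');cv2.imwrite('pics/t2.png',t[:,:,::-1]);cv2.imwrite('pics/s2.png',s[:,:,::-1])
c=lambda i,y,x:cv2.resize(i[y:y+75,x:x+100],None,fx=4,fy=4,interpolation=2)
cv2.imwrite('pics/p2.png',np.hstack([c(t,180,280),c(s,200,285)])[:,:,::-1])
print(manip.current_clock())
```

```text
0.04 0.9899417873014441
0.046 1.2337946918548854
0.051 1.162427641878025
10.0083
```

View pics/p2.png

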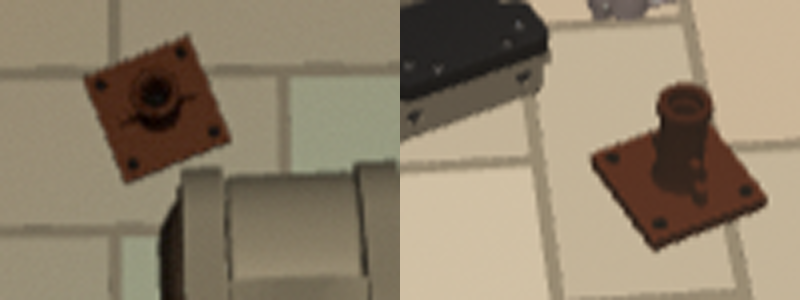

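The housing stands on its flange. In the crop the flange corners are (85,77), (190,37), (230,140) and (125,183), and the nose bore is at (155,92) top and (684,103) side. Now I measure it and push with curved steps that turn it square to the kerb.

Run:
```python
from h import *
np.set_printoptions(precision=4,suppress=True)
C=np.array([onz('top',(280+u/4,180+v/4),.075) for u,v in((85,77),(190,37),(230,140),(125,183))])
c=C.mean(0); l=C[0]+C[3]-C[1]-C[2]; yaw=np.arctan2(-l[0],l[1])
print(c,np.degrees(yaw),np.linalg.norm(np.diff(C[[0,1,2,3,0]],axis=0),axis=1))
print('nose',tri((280+155/4,180+92/4),(285+(684-400)/4,200+103/4)))
```

```text
[0.5247 0.0351 0.075 ] 20.209889729580052 [0.0702 0.0698 0.0705 0.0714]
nose (array([0.5254, 0.0353, 0.1332]), np.float64(0.0011381750144976459))
```

Run:
```python
from h import *
np.set_printoptions(precision=4,suppress=True)
P=lambda a:np.array([np.cos(a),np.sin(a),0])
c=np.array([.5247,.0351,.070]); y0,y1=np.radians([20.2,-1]); T=-np.radians(12)
tcp=lambda c,a,g=0:c-(.0455+g)*P(a)
manip.move_pose(tcp(c,y0,.04)+[0,0,.09],ori(y0,T))
manip.servo_line(tcp(c,y0,.025),vel=.12)
print(manip.current_clock(),manip.current_tool_pos(),manip.current_force())
manip.servo_line(tcp(c,y0,.003),vel=.05)
N=10
for i in range(1,N+1):
    a=y0+(y1-y0)*i/N; c=c+.0075*P(a-(y1-y0)/N/2)
    manip.servo_line(tcp(c,a),ori(a,T),vel=.03)
f=manip.current_force();print(c,f)
t=viewer.get_image('top');s=viewer.get_image('side');cv2.imwrite('pics/t3.png',t[:,:,::-1])
cr=lambda i,y,x:cv2.resize(i[y:y+75,x:x+100],None,fx=4,fy=4,interpolation=2)
cv2.imwrite('pics/p3.png',np.hstack([cr(t,145,270),cr(s,195,310)])[:,:,::-1])
print(manip.current_clock(),manip.current_tool_pos())
```

```text
11.4083 [0.4591 0.0106 0.0707] [-0.8976  0.3793  0.4341]
[0.5982 0.0475 0.07  ] [-1.2363 -0.2206 -0.3615]
16.2833 [0.5532 0.0484 0.0702]
```

View pics/p3.png

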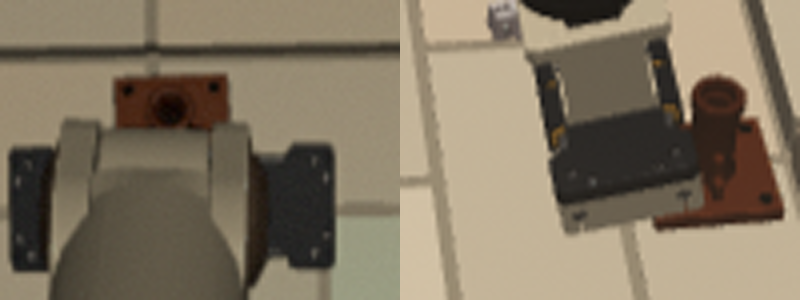

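The housing is standing and squared to the kerb. The flange's rear edge is at about crop y=76 and the dark kerb line at about y=50, so roughly 15 mm remains. I now close the gap gently, watching the force.

Run:
```python
from h import *
np.set_printoptions(precision=4,suppress=True)
a=np.radians(-1); p=np.array([np.cos(a),np.sin(a),0]); b=np.array([.5526,.0483,.070])
d=.008
F=lambda:np.mean([manip.current_force()@p for _ in range(3)])
while d<.030:
    manip.servo_line(b+d*p,vel=.02); manip.sleep(.1); f=F(); print(round(d,4),round(f,2),manip.current_tool_pos()[0])
    if f<-9: break
    d+=.0015
manip.sleep(.3)
manip.servo_line(manip.current_tool_pos()-.03*p,vel=.05)
manip.servo_line(manip.current_tool_pos()-.05*p+[0,0,.12],vel=.15)
q=manip.current_q(); q[0]-=.7; manip.movej(q)
t=viewer.get_image('top');s=viewer.get_image('side');cv2.imwrite('pics/t4.png',t[:,:,::-1]);cv2.imwrite('pics/s4.png',s[:,:,::-1])
cr=lambda i,y,x:cv2.resize(i[y:y+75,x:x+100],None,fx=4,fy=4,interpolation=2)
cv2.imwrite('pics/p4.png',np.hstack([cr(t,145,270),cr(s,195,320)])[:,:,::-1])
print(manip.current_clock(),manip.current_tool_pos())
```

```text
0.008 -1.48 0.5609503427306762
0.0095 -1.89 0.5619623065967821
0.011 -2.07 0.5636140136359504
0.0125 -2.37 0.5652409355933499
0.014 -2.43 0.5663238526985854
0.0155 -5.61 0.5668452878985338
0.017 -8.51 0.5672424145540347
0.0185 -12.57 0.5674688446076408
22.875 [0.3419 0.3514 0.1886]
```

View pics/p4.png

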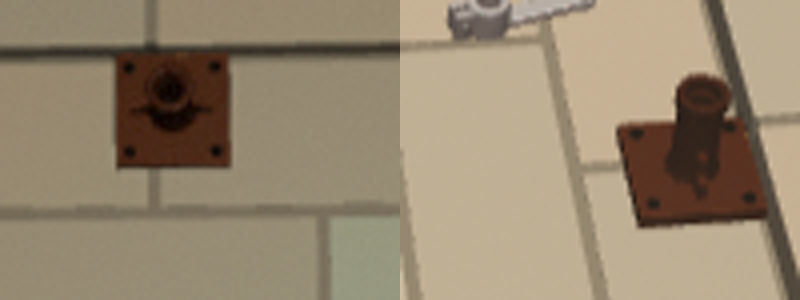

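The housing stands with its rear flange edge along the kerb's dark line (crop (117,54)-(229,52)). The force rose sharply at TCP x≈0.567, which puts the flange face at 0.648, the measured kerb. A quick check of the bystanders, then I hand in.

Run:
```python
from h import *
a=cv2.imread('pics/top0.png').astype(int); b=cv2.imread('pics/t4.png').astype(int); sa=cv2.imread('pics/side0.png').astype(int); sb=cv2.imread('pics/s4.png').astype(int)
for n,(x,y) in dict(star=(220,212),crank=(258,203),bush=(437,205)).items(): print('top',n,np.abs(a-b)[y-22:y+22,x-14:x+14].max())
for n,(x,y) in dict(star=(337,172),crank=(350,197),bush=(379,358)).items(): print('side',n,np.abs(sa-sb)[y-10:y+10,x-18:x+18].max())
print(manip.current_force()); manip.hand_in()
```

```text
top star 13
top crank 6
top bush 7
side star 4
side crank 4
side bush 4
[ 0.02973615 -0.132456    0.36445793]
the job is handed in; nothing more can be done
```

The housing now stands on its flange, barrel up, with the flange flat against the kerb, and the job is handed in. With shut fingertips I pushed the flange's upper edge until the housing went over onto its flange. I then pushed it along the ledge, turning it square to the kerb on the way.

- **Upright:** after tipping, the nose measured z 0.133, which is the ledge height plus 68 mm, directly over the flange centre. The last pictures still show the barrel upright.
- **Against the kerb:** the push force rose from about 2.4 N to 12.6 N once the flange reached x ≈ 0.648, matching the kerb position I had measured. The last top view shows the flange's rear edge lying along the kerb line.
- **Loose parts:** the star, crank and bushing looked unchanged in before-and-after pictures from both cameras.
- **Robot and time:** the arm was withdrawn and touching nothing at hand-in. The clock read 22.9 s at my last reading.

None of the checks failed or disagreed.

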